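# Lid the bisque jars before glazing

### The arm

A 6-joint arm with a two-finger parallel gripper is mounted at the origin on the work surface. World frame = base frame: x ahead of the robot, y to its left, z up, the work surface at z = 0. Lengths are in mm, angles in degrees, forces in N, time in s.
With the tool pointing down it reaches from about 325 to 750 mm from the base axis. Payload 7.6 kg.
Tool frame: the origin (TCP) lies at the centre of the arm's flange, where the gripper is bolted on; the fingertips stand 173 mm ahead of it and the grasp point (between the pads) lies 155 mm ahead of it; z points along the fingers, y is the line along which they close (so a half turn about z gives the same grasp; the last joint's range is limited). The gripper opens to 85 mm and grips with 20 to 120 N. Pads are 22 mm wide; open, the fingers measure 114 mm over their backs; the gripper's body (76 mm by 85 mm) begins 54 mm behind the grasp point. The pads swing forward as they close: fully open they stand 13 mm farther back than shut.
Start: joints at [60.888, 2.991, 80.254, -0, 96.75, -4.028], TCP at [222.552, 475.499, 404.723] pointing down, gripper open.
Joint ranges: [-166.34, 166.34], [-52.06, 124.39], [6.96, 135.62], [-60.46, 240.46], [14.63, 156.25], [-167.68, 167.68]. Speed limits (degrees/s): [147.25, 147.25, 172.46, 180, 180, 180].

### API

Orientations are given as [roll, pitch, yaw] about the fixed x, y, z axes, in that order (R = Rz(yaw) Ry(pitch) Rx(roll)).
In Python, from workcell import get_state, get_image, get_calibration, hand_in gives the robot as it stands. The module is installed in compiled form; this text tells all that it offers.
- The arm moves only by the tool servo_tool, never from a script. Its argument "moves" is a list of rows, each a list of 4 numbers: the shift along the tool's x, y, z in units of 75 cm (1.0 is 75 cm), then the turn about the tool's z in units of 180 degrees (1.0 is 180 degrees). A call has 1 to 20 rows; each row is the pose to reach, as a shift and turn from the pose commanded when the call began, along the tool's axes at that moment, turning the shorter way round; what a row does not reach only later rows make up. A row lasts 1/8 s, in which the tool goes at most 62.5 mm and 10.7 degrees, less where a joint would pass 70% of its speed; a pose out of reach is approached as far as the arm can. A call with a number of a shift or a turn outside -1 to 1 is refused whole. A call with a gripper value outside its range is refused whole. "fingers" is the gripper command: -1 is fully open, 1 is shut, values between are in proportion, set as the call begins (left out, the last holds). The fingers move at their own pace and stop on an object; "newtons" is the grip in N (left out, the last holds). Time passes only in rows, so rows that repeat a pose let the fingers close. It gives the time, the measured TCP pose, the force, the opening and the grip force at its end, in the units of the state.
- get_state(): the state, without advancing time (a new reading comes with each control period).
- get_image(name): name is "side" or "top" or "wrist"; returns the picture (420x560x3 uint8, red, green, blue); there is no depth.
- get_calibration(name): a dict with "mtx" (3x3 intrinsics, pixels), "dist" ([k1, k2, p1, p2, k3] as OpenCV has them; the pictures are not rectified), "eye" and "attitude" of the camera in the world. Camera axes: x right, y up, looking along -z (the intrinsics and any distortion apply to the point x, -y, -z); pixel columns grow to the right and rows downward; lengths in mm; the calibration is good to about 2 mm. A picture is of the moment at which its call begins: read the wrist's pose just before it. get_calibration takes no time and is no camera call; for the wrist camera it gives the pose at the moment of the call.
- hand_in(): hands the job in; it is judged then, once.
The state is a dict: "clock": time; "joint_pos": joint angles; "qvel": joint speeds; "joint_efforts": joint torques, N m; "position": TCP position; "tool_rot": TCP orientation; "ft_force": force on the tool from outside, world axes, zero at the start; "moment": the same for the moment, N m; "grip_width": finger opening in mm; "finger_force": force on a finger pad.
Only numpy, scipy, OpenCV 4.12 (cv2) and the standard library are available. Lean on these libraries where they do the work, as an engineer would, in place of code of your own. Each camera call takes 0.05 s, during which the arm holds its last target. There are 200 camera calls.

### The job

Put each of the four clay lids on the open jar it was made for: large round, small round, square and oblong. Each lid must sit fully home and level in the jar's mouth, its sides in line with the jar's. Set the lids down gently without dropping them; leave the jars standing where they are.

Things in the scene. Friction and masses are not known exactly. Their poses are not given: they have to be found in the camera images.
- round_jar: Large round open jar, bisque-fired clay, outside diameter 94 mm, 70 mm high, wall 6 mm (mouth 82 mm). Origin: centre of its underside, on the table; z up. Loose, it can be pushed. About 0.4 kg.
- small_jar: Small round open jar, the same clay, outside diameter 69 mm, 70 mm high, wall 6 mm (mouth 57 mm). Origin: centre of its underside, on the table; z up. Loose, it can be pushed. About 0.3 kg.
- square_jar: Square open jar, the same clay, 80 x 80 mm outside, 70 mm high, wall 6 mm (mouth 68 x 68 mm). Origin: centre of its underside, on the table; z up. Loose, it can be pushed. x and y are square to its sides. About 0.45 kg.
- oblong_jar: Oblong (rectangular) open jar, the same clay, 110 mm (along its x) by 60 mm (along y) outside, 70 mm high, wall 6 mm (mouth 98 x 48 mm). Origin: centre of its underside, on the table; z up. Loose, it can be pushed. About 0.45 kg.
- round_lid: Large round lid, same clay: plate diameter 100 mm, step diameter 66 mm, round knob of diameter 24 mm. Lies right side up: step 8 mm high, plate 8 mm thick, central knob 28 mm high (z 16 to 44 mm). Origin: centre of the underside of the step; z up. Seated, the plate rests on the rim, origin 62 mm above the jar origin. About 0.15 kg.
- small_lid: Small round lid, same clay: plate diameter 75 mm, step diameter 42 mm, round knob of diameter 24 mm. Lies right side up: step 8 mm high, plate 8 mm thick, central knob 28 mm high (z 16 to 44 mm). Origin: centre of the underside of the step; z up. Seated, the plate rests on the rim, origin 62 mm above the jar origin. About 0.09 kg.
- square_lid: Square lid, same clay: plate 86 x 86 mm, step 56 x 56 mm, bar knob 34 mm long (along its x) and 14 mm thick (along y). Lies right side up: step 8 mm high, plate 8 mm thick, central knob 28 mm high (z 16 to 44 mm). Origin: centre of the underside of the step; z up. Seated, the plate rests on the rim, origin 62 mm above the jar origin. Any quarter turn fits. About 0.15 kg.
- oblong_lid: Oblong lid, same clay: plate 116 mm (along its x) by 66 mm (along y), step 82 x 32 mm, bar knob 34 mm long (along x) and 14 mm thick (along y). Lies right side up: step 8 mm high, plate 8 mm thick, central knob 28 mm high (z 16 to 44 mm). Origin: centre of the underside of the step; z up. Seated, the plate rests on the rim, origin 62 mm above the jar origin. Fits either way round. About 0.15 kg.

How it is judged:
By the outcome, as a careful person would: the job done as asked, in the order asked, and still so for the second after the job is handed in, with the robot touching nothing.
It also fails if it takes over 120 s, if anything falls off the work surface, if the arm or the gripper's body presses on something with over 40 N, if the wrist force passes 120 N, or if a joint passes its speed limit or range.

## Working session

There is one attempt and no reset: what is moved stays moved. The work goes in short steps, Python scripts to look and compute and a tool call to move; the robot and the scene stay as the last step left them, time stands still between calls to the robot, and variables do not carry over. Pictures are saved under pics/ and viewed, at most 18 in all, crops included, and the job is handed in when it is done.

Besides the shell and the picture viewer there is one more tool, called after "Call:" as name([rows], argument=value, ...), one row to a line, values as JSON. servo_tool: Moves the arm, as the interface text tells. Its arguments: {"type":"object","properties":{"moves":{"type":"array"},"fingers":{"type":"number"},"newtons":{"type":"number"}},"required":["moves"]}

```bash
mkdir -p pics; ls; python3 - <<'E'
from workcell import *
import cv2,numpy as np
s=get_state();print(s)
for n in("top","side","wrist"):
    c=get_calibration(n);print(n,c)
    cv2.imwrite(f"pics/{n}0.png",get_image(n)[:,:,::-1])
E
```

```text
pics
{'clock': 0.0, 'joint_pos': array([ 6.08892672e+01,  3.02702121e+00,  8.03132095e+01,  1.30642984e-04,
        9.67525628e+01, -4.02925995e+00]), 'qvel': array([-0.06568052, -0.0522543 , -0.05432852, -0.02887643, -0.12480013,
       -0.05479751]), 'joint_efforts': array([-1.57189530e-03, -3.81684065e+01, -3.60174608e+01, -1.82210092e-04,
        6.47013119e-03,  3.77457093e-05]), 'position': array([222.52367266, 475.46849425, 403.87235495]), 'tool_rot': array([-1.79907445e+02, -6.64965568e-03,  1.54918537e+02]), 'ft_force': array([ 0.4107861 , -0.43489736,  0.15271033]), 'moment': array([0.00056839, 0.04808172, 0.0070945 ]), 'finger_force': 0.0, 'grip_width': 85.32088046920829}
top {'mtx': array([[457.41250124,   0.        , 284.85003076],
       [  0.        , 457.41250124, 206.72040529],
       [  0.        ,   0.        ,   1.        ]]), 'dist': array([-0.02799565,  0.        ,  0.        ,  0.        ,  0.        ]), 'eye': array([ 395.29707376,  -37.76607976, 1159.52577729]), 'attitude': array([  6.25386487,   0.35362234, -89.76078101])}
side {'mtx': array([[393.87003907,   0.        , 278.0152817 ],
       [  0.        , 393.87003907, 214.73722177],
       [  0.        ,   0.        ,   1.        ]]), 'dist': array([0.00153816, 0.        , 0.        , 0.        , 0.        ]), 'eye': array([ 34.32538547, 406.20179053, 441.19102923]), 'attitude': array([  60.32404798,    0.2870961 , -134.11419712])}
wrist {'mtx': array([[359.49699885,   0.        , 287.69112518],
       [  0.        , 359.49699885, 205.23300622],
       [  0.        ,   0.        ,   1.        ]]), 'dist': array([-0.09640704,  0.        ,  0.        ,  0.        ,  0.        ]), 'eye': array([154.59892241, 507.60345933, 373.55098632]), 'attitude': array([-1.73595043e+01,  4.18231566e-02,  6.49339400e+01])}
```

View pics/top0.png

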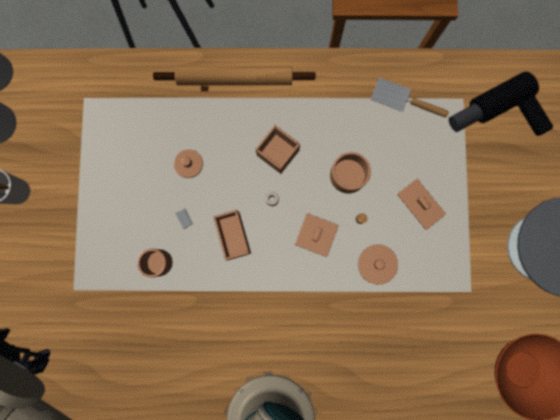

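View pics/side0.png

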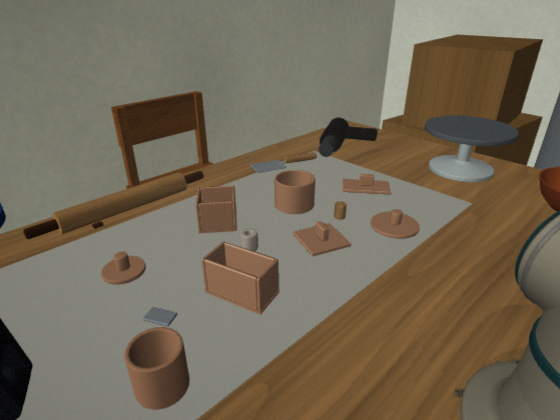

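Top picture: small lid (188,163), square jar (278,149), round jar (350,172), oblong lid (421,204), small jar (154,262), oblong jar (232,235), square lid (317,235) and round lid (378,264). There are also small clutter items at (272,199), (361,218) and (184,218). The side view shows every jar upright and every lid right side up.

```bash
cat > h.py <<'E'
from workcell import *
import cv2,numpy as np
from scipy.spatial.transform import Rotation as R
def ray(c,uv):
    p=cv2.undistortPoints(np.float64(uv).reshape(-1,1,2),c["mtx"],c["dist"])[:,0]
    d=np.c_[p[:,0],-p[:,1],-np.ones(len(p))]
    return R.from_euler("xyz",c["attitude"],degrees=True).apply(d)
def cast(c,uv,z):
    d=ray(c,uv); return (c["eye"]+d*((z-c["eye"][2])/d[:,2])[:,None])[:,:2]
def project(c,P):
    q=R.from_euler("xyz",c["attitude"],degrees=True).inv().apply(np.atleast_2d(P)-c["eye"])
    q=q*[1,-1,-1]
    return cv2.projectPoints(q,np.zeros(3),np.zeros(3),c["mtx"],c["dist"])[0][:,0]
def mask(im):
    h=cv2.cvtColor(im,cv2.COLOR_RGB2HSV)
    m=cv2.inRange(h,(0,75,30),(13,255,255))
    return cv2.morphologyEx(m,cv2.MORPH_OPEN,np.ones((3,3)))
def blobs(m,a=150):
    return [k for k in cv2.findContours(m,cv2.RETR_EXTERNAL,cv2.CHAIN_APPROX_NONE)[0] if cv2.contourArea(k)>a]
def tri(c1,uv1,c2,uv2):
    a,b=c1["eye"],c2["eye"];d,e=ray(c1,uv1)[0],ray(c2,uv2)[0]
    t=np.linalg.lstsq(np.c_[d,-e],b-a,rcond=None)[0]
    p,q=a+d*t[0],b+e*t[1]; return (p+q)/2,np.linalg.norm(p-q)
def toolmove(s,xyz,yaw=None):
    "row values (shift/750, turn/180) from the present pose to TCP at xyz"
    r=R.from_euler("xyz",s["tool_rot"],degrees=True)
    return np.round(r.inv().apply(np.array(xyz)-s["position"])/750,4)
E
python3 - <<'E'
from h import *
im=cv2.imread("pics/top0.png")[:,:,::-1].copy();c=get_calibration("top")
m=mask(im)
for k in blobs(m):
    (x,y),wh,a=cv2.minAreaRect(k)
    print(np.round([x,y]),np.round(wh),cv2.contourArea(k),"z16",cast(c,[x,y],16)[0].round(),"z70",cast(c,[x,y],70)[0].round())
hs=cv2.cvtColor(im,cv2.COLOR_RGB2HSV)
print([hs[r,q] for q,r in[(188,170),(317,225),(350,172),(232,235),(120,200)]])
s=get_state();rw=R.from_euler("xyz",s["tool_rot"],degrees=True)
w=get_calibration("wrist");print("eye in tool",rw.inv().apply(w["eye"]-s["position"]))
print("view dir in tool",rw.inv().apply(R.from_euler("xyz",w["attitude"],degrees=True).apply([[0,0,-1],[0,1,0]])))
E
```

```text
[527. 376.] [86. 64.] 4736.5 z16 [ 108. -622.] z70 [ 121. -595.]
[154. 262.] [27. 32.] 600.5 z16 [380. 295.] z70 [380. 280.]
[378. 264.] [38. 39.] 1162.5 z16 [ 378. -261.] z70 [ 379. -250.]
[316. 235.] [34. 34.] 1044.5 z16 [ 451. -109.] z70 [ 448. -106.]
[231. 235.] [46. 26.] 995.5 z16 [450. 104.] z70 [447.  97.]
[421. 204.] [46. 25.] 1082.5 z16 [ 530. -373.] z70 [ 524. -357.]
[350. 172.] [38. 38.] 1091.5 z16 [ 610. -195.] z70 [ 600. -188.]
[188. 163.] [27. 28.] 585.0 z16 [631. 218.] z70 [620. 206.]
[277. 149.] [34. 35.] 974.0 z16 [670. -10.] z70 [657. -12.]
[array([ 13, 119, 157], dtype=uint8), array([ 12, 111, 158], dtype=uint8), array([ 12, 112, 161], dtype=uint8), array([ 12, 116, 161], dtype=uint8), array([ 18,  26, 179], dtype=uint8)]
eye in tool [75.15489805  0.33955986 30.400724  ]
view dir in tool [[-2.98467036e-01  7.65015263e-04  9.54419637e-01]
 [ 9.54419891e-01 -9.20822086e-05  2.98467190e-01]]
```

View pics/wrist0.png

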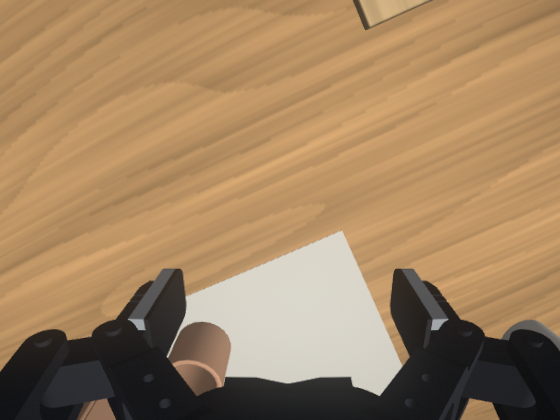

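The wrist view shows the gripper low in the frame and the small jar at about (200,350). A point straight below the camera lands near row 93. I'll visit each object with the camera above it, at yaw 90.

Call:
servo_tool([
  [-0.333,-0.216,0,0.361],
  [-0.333,-0.216,0,0.361],
  [-0.333,-0.216,0,0.361],
  [-0.333,-0.216,0,0.361],
  [-0.333,-0.216,0,0.361],
  [-0.333,-0.216,0,0.361],
  [-0.333,-0.216,0,0.361],
  [-0.333,-0.216,0,0.361],
  [-0.333,-0.216,0,0.361],
])

```text
clock: 1.27
position: [379.8, 223.4, 404.6]
tool_rot: [-180.0, -0.0, 90.1]
ft_force: [0.4, -1.0, -0.4]
grip_width: 85.4
finger_force: 0.0
```

```bash
cat > look.py <<'E'
from h import *
import sys,pickle
n=sys.argv[1]; c=get_calibration("wrist"); im=get_image("wrist"); s=get_state()
cv2.imwrite(f"pics/{n}.png",im[:,:,::-1]); pickle.dump((c,s),open(f"pics/{n}.pkl","wb"))
print(s["clock"],s["position"].round(1))
for k in blobs(mask(im),400):
    (x,y),wh,a=cv2.minAreaRect(k); o=[]
    for z in(16,70):
        r=cv2.minAreaRect(cast(c,k[:,0],z).astype(np.float32)); M=cast(c,k[:,0],z)
        o.append((z,np.round(r[0],1),np.round(r[1],1),round(r[2],1)))
    edge=k[:,0].min()<2 or k[:,0,0].max()>557 or k[:,0,1].max()>417
    print("px",round(x),round(y),"EDGE" if edge else "",*o)
E
python3 look.py smalljar
```

```text
1.325 [379.8 223.3 404.7]
px 502 330  (16, array([648.2,  25.9]), array([36.9, 35.6]), 52.9) (70, array([607.9,  67.1]), array([31.3, 30.2]), 52.9)
px 351 294  (16, array([453.9,  79. ]), array([125. , 108.4]), 16.5) (70, array([442.9, 112.2]), array([106.2,  92. ]), 16.5)
px 520 180  (16, array([631.1, 215.8]), array([72.8, 76.1]), 89.9) (70, array([593.3, 228.4]), array([61.8, 64.6]), 89.9)
px 288 112  (16, array([381.2, 281.7]), array([78.2, 78.4]), 0.1) (70, array([381.1, 284.3]), array([66.4, 66.6]), 0.1)
```

View pics/smalljar.png

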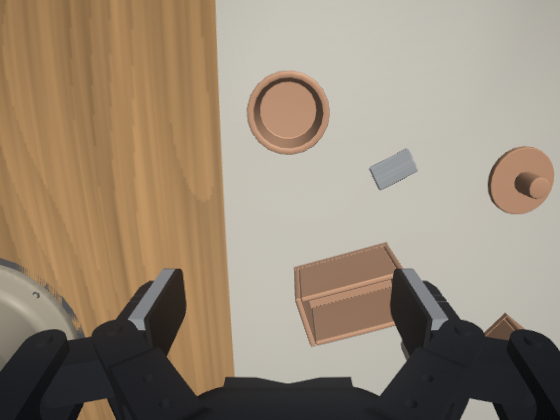

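Small jar: rim ring centred at px (288,112), world (381,284). The small lid at px (520,180) gives (631,216). Next stop is the square jar.

Call:
servo_tool([
  [-0.391,0.369,0,0],
  [-0.391,0.369,0,0],
  [-0.391,0.369,0,0],
  [-0.391,0.369,0,0],
  [-0.391,0.369,0,0],
  [-0.391,0.369,0,0],
  [-0.391,0.369,0,0],
  [-0.391,0.369,0,0],
  [-0.391,0.369,0,0],
])

```text
clock: 2.45
position: [656.3, -69.8, 404.6]
tool_rot: [-180.0, -0.0, 90.0]
ft_force: [-1.0, 0.3, 1.3]
grip_width: 85.3
finger_force: 0.0
```

```bash
python3 look.py squarejar
```

```text
2.5 [656.2 -69.5 405. ]
px 205 381  (16, array([ 550.5, -340.7]), array([48. , 38.6]), 35.8) (70, array([ 566.6, -288.4]), array([40.8, 32.8]), 35.8)
px 65 315  (16, array([ 382.5, -246.7]), array([70.6, 98.3]), 82.6) (70, array([ 423.9, -208.5]), array([59.9, 83.5]), 82.6)
px 234 292  (16, array([ 595.7, -212.4]), array([140.5, 108.5]), 89.7) (70, array([ 605. , -179.4]), array([119.3,  92.1]), 89.7)
px 98 209  (16, array([ 453.6, -111.2]), array([86.5, 85.7]), 69.4) (70, array([484.3, -93.5]), array([73.4, 72.8]), 69.4)
px 486 186  (16, array([867.4, -84.4]), array([59. , 23.7]), 89.9) (70, array([835.7, -70.7]), array([50.1, 20.1]), 89.9)
px 295 118  (16, array([664.6, -17.7]), array([92.9, 92.9]), 52.4) (70, array([663.5, -14.1]), array([78.9, 78.9]), 52.4)
px 68 27 EDGE (16, array([441.7,  74.5]), array([ 52.2, 144.1]), 85.0) (70, array([474.2,  64.2]), array([ 44.3, 122.4]), 85.0)
```

Call:
servo_tool([
  [-0.237,-0.077,0,0],
  [-0.237,-0.077,0,0],
  [-0.237,-0.077,0,0],
  [-0.237,-0.077,0,0],
  [-0.237,-0.077,0,0],
  [-0.237,-0.077,0,0],
  [-0.237,-0.077,0,0],
])

```text
clock: 3.38
position: [599.0, -246.9, 404.8]
tool_rot: [180.0, -0.0, 90.1]
ft_force: [-0.5, -0.2, -0.2]
grip_width: 85.0
finger_force: 0.0
```

```bash
python3 look.py roundjar
```

```text
3.425 [ 599.  -247.2  404.7]
px 228 282  (16, array([ 531.5, -375.3]), array([115. ,  65.6]), 37.9) (70, array([ 541.9, -344.5]), array([97.7, 55.7]), 37.9)
px 82 186  (16, array([ 380.4, -263.4]), array([100. ,  98.3]), 57.5) (70, array([ 413.5, -249.5]), array([84.9, 83.5]), 57.5)
px 293 120  (16, array([ 605.5, -197.2]), array([108.2, 108. ]), 5.9) (70, array([ 604.7, -193.3]), array([91.9, 91.7]), 5.9)
px 132 35 EDGE (16, array([ 453.1, -112.7]), array([85.1, 86.3]), 69.3) (70, array([ 475.3, -121.4]), array([72.3, 73.3]), 69.3)
```

Call:
servo_tool([
  [0.383,-0.203,0,0],
  [0.383,-0.203,0,0],
  [0.383,-0.203,0,0],
  [0.383,-0.203,0,0],
  [0.383,-0.203,0,0],
  [0.383,-0.203,0,0],
  [0.383,-0.203,0,0],
  [0.383,-0.203,0,0],
])

```text
clock: 4.42
position: [447.2, 38.3, 404.6]
tool_rot: [-180.0, 0.0, 89.9]
ft_force: [-0.4, -0.5, 0.0]
grip_width: 85.7
finger_force: 0.0
```

```bash
python3 look.py oblongjar
```

```text
4.475 [447.2  38.1 404.5]
px 227 377  (16, array([ 368.1, -226.1]), array([85.4, 27.8]), 20.7) (70, array([ 380.2, -174.8]), array([72.6, 23.6]), 20.7)
px 391 354  (16, array([ 576.7, -192. ]), array([39.9, 87.6]), 19.1) (70, array([ 557.4, -145.8]), array([33.9, 74.4]), 19.1)
px 292 299  (16, array([ 452.3, -110.5]), array([86.6, 85. ]), 69.1) (70, array([451.7, -76.6]), array([73.6, 72.2]), 69.1)
px 499 225 EDGE (16, array([683.4, -22.9]), array([ 92.8, 137.7]), 52.3) (70, array([648. ,  -2.3]), array([ 78.8, 116.9]), 52.3)
px 289 116  (16, array([448.9,  92.6]), array([127.9,  69.6]), 16.6) (70, array([448.9,  95.9]), array([108.6,  59.1]), 16.6)
px 482 14 EDGE (16, array([632.8, 191.4]), array([71.8, 26.8]), 4.0) (70, array([605. , 179.8]), array([60.9, 22.7]), 4.0)
```

View pics/oblongjar.png

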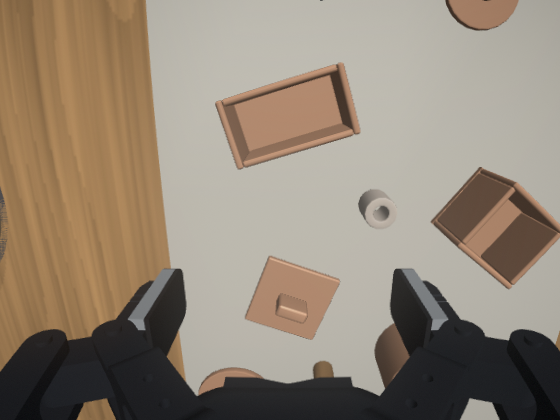

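View pics/roundjar.png

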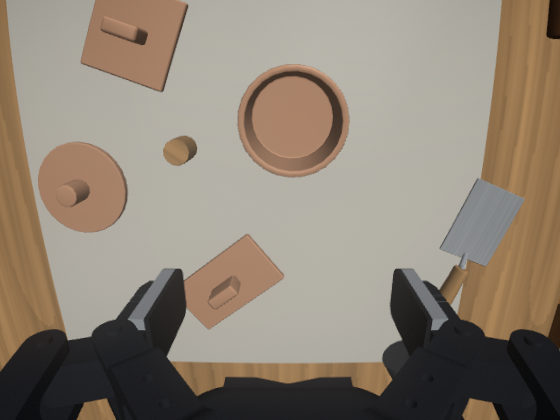

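Both views are clean. The oblong jar's rim centre is at px (289,116), long axis 16.6°. The round jar is at (293,120), with the round, oblong and square lids at (82,186), (228,282) and (132,35). The square lid's bar lies at about −20°. Now heights from pairs of views.

```bash
cat > hts.py <<'E'
from h import *
import pickle
def load(n):
    c,s=pickle.load(open(f"pics/{n}.pkl","rb")); return c,cv2.imread(f"pics/{n}.png")[:,:,::-1].copy()
def near(n,px):
    c,im=load(n); k=min(blobs(mask(im),400),key=lambda k:np.hypot(*(np.array(cv2.minAreaRect(k)[0])-px)))[:,0]
    return c,k
def low(k): return k[k[:,1]==k[:,1].max()].mean(0)
E
python3 - <<'E'
from hts import *
for nm,a,pa,b,pb in [("round_jar","squarejar",(234,292),"roundjar",(293,120)),("square_jar","squarejar",(295,118),"oblongjar",(499,225)),("oblong_jar","smalljar",(351,294),"oblongjar",(289,116))]:
    c1,k1=near(a,pa);c2,k2=near(b,pb);print(nm,low(k1),low(k2),*tri(c1,low(k1),c2,low(k2)))
for a,pa,b,pb in [("squarejar",(98,209),"oblongjar",(292,299)),("squarejar",(98,209),"roundjar",(132,35))]:
    c1,k1=near(a,pa);c2,k2=near(b,pb)
    print("square_lid",*tri(c1,cv2.minAreaRect(k1)[0],c2,cv2.minAreaRect(k2)[0]))
cs=get_calibration("side");im=cv2.imread("pics/side0.png")[:,:,::-1].copy()
c,k=near("smalljar",(288,112)); P=cast(c,k,70); d=P.mean(0)-cs["eye"][:2]; i=(P@d).argmax()
ks=min(blobs(mask(im)),key=lambda q:np.hypot(*(q[:,0].mean(0)-(158,368))))[:,0]; t=ks[ks[:,1]==ks[:,1].min()].mean(0)
print("small_jar",t,k[i],*tri(c,k[i],cs,t))
E
```

```text
round_jar [235. 345.] [291. 176.] [ 603.27334763 -239.36562699   69.5409536 ] 0.10283794663929652
square_jar [302. 182.] [508.5 287. ] [669.95895509 -67.26720675  69.73725113] 0.15182942732568522
oblong_jar [312.5 345. ] [239. 168.] [406.70117854  52.88248423  68.51222911] 0.8122962435866452
square_lid [ 453.21146674 -109.60415455   15.79031444] 0.058103526898088405
square_lid [ 449.22864661 -112.2441182     7.7868729 ] 1.0122508288711136
small_jar [161.5 327. ] [326 127] [411.18677603 264.5939109   61.38116673] 16.247189087058395
```

Rim heights come out at about 69–70 mm and the plate at about 16 mm, as the text says. The small-jar point match was bad, so I'll recheck it before placing. The square lid is first, with tool yaw 159.3.

Call:
servo_tool([
  [-0.2,0.008,0.12,-0.385],
  [-0.2,0.008,0.12,-0.385],
  [-0.2,0.008,0.12,-0.385],
  [-0.2,0.008,0.12,-0.385],
  [-0.2,0.008,0.12,-0.385],
  [-0.2,0.008,0.12,-0.385],
  [-0.2,0.008,0.12,-0.385],
  [-0.2,0.008,0.12,-0.385],
  [-0.2,0.008,0.17,-0.385],
  [-0.2,0.008,0.17,-0.385],
  [-0.2,0.008,0.17,-0.385],
], fingers=-0.2)

```text
clock: 5.85
position: [452.7, -111.3, 278.2]
tool_rot: [180.0, 0.0, 159.1]
ft_force: [0.6, 0.1, 0.5]
grip_width: 51.1
finger_force: 0.0
```

```bash
python3 look.py sqpre
```

```text
5.9 [ 452.8 -111.2  278.6]
px 430 407 EDGE (16, array([667.2, -59.6]), array([57.5, 22.5]), 14.9) (70, array([600.9, -65.4]), array([44.1, 17.3]), 14.9)
px 265 365  (16, array([ 570. , -175.2]), array([75.8, 36.4]), 67.5) (70, array([ 526.3, -154. ]), array([58.1, 27.9]), 67.5)
px 537 364 EDGE (16, array([663.8,  41.3]), array([85.3,  9.8]), 29.1) (70, array([598.3,  12. ]), array([65.4,  7.6]), 29.1)
px 13 368 EDGE (16, array([ 509.8, -389.1]), array([48.8, 74. ]), 38.6) (70, array([ 480.2, -318. ]), array([37.4, 56.8]), 38.6)
px 285 204  (16, array([ 451.3, -111.8]), array([84.8, 85.4]), 69.3) (70, array([ 435.3, -105.4]), array([65.1, 65.5]), 69.3)
px 58 185 EDGE (16, array([ 382.9, -257.4]), array([87.6, 99.2]), 55.6) (70, array([ 382.9, -217.1]), array([67.2, 76.1]), 55.6)
px 525 94 EDGE (16, array([440.8,  62.1]), array([ 49.3, 116.7]), 79.0) (70, array([427.2,  28. ]), array([37.8, 89.5]), 79.0)
```

View pics/sqpre.png

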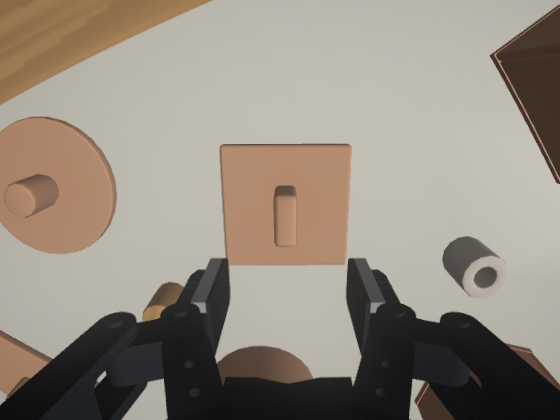

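The square lid is at px (285,204), aligned with the fingers, with its bar midway between the pads. Descending and gripping.

Call:
servo_tool([
  [0,0,0.06,0],
  [0,0,0.1,0],
  [0,0,0.111,0],
  [0,0,0.111,0],
  [0,0,0.111,0],
])

```text
clock: 6.52
position: [453.1, -111.1, 195.7]
tool_rot: [180.0, 0.2, 159.2]
ft_force: [0.3, 0.5, -0.2]
grip_width: 51.6
finger_force: 0.0
```

Call:
servo_tool([
  [0,0,0,0],
  [0,0,0,0],
  [0,0,0,0],
  [0,0,0,0],
  [0,0,0,0],
], fingers=1, newtons=40)

```text
clock: 7.15
position: [452.7, -111.0, 194.7]
tool_rot: [180.0, 0.1, 159.2]
ft_force: [-1.0, -0.9, 6.5]
grip_width: 13.1
finger_force: 39.9
```

Call:
servo_tool([
  [0,0,-0.02,0],
  [0,0,-0.06,0],
  [0,0,-0.12,0],
  [0,0,-0.15,0],
  [0,0,-0.15,0],
])

```text
clock: 7.78
position: [452.7, -111.0, 308.6]
tool_rot: [180.0, 0.2, 159.2]
ft_force: [-0.4, -1.2, -1.9]
grip_width: 13.1
finger_force: 39.1
```

```bash
python3 look.py sqheld;python3 -c "
from h import *
s=get_state();print(s['tool_rot'],s['grip_width'],toolmove(s,(663.5,-14.1,s['position'][2])))"
```

```text
7.825 [ 452.3 -110.9  306.7]
px 497 343  (16, array([663. ,  26.7]), array([166.9,  36.1]), 35.2) (70, array([605.2,   3.9]), array([132.5,  28.6]), 35.2)
px 42 355 EDGE (16, array([ 521.5, -387.3]), array([86.7, 83.5]), 37.4) (70, array([ 492.9, -324.8]), array([68.9, 66.3]), 37.4)
px 288 276  (16, array([ 528.9, -139.4]), array([150.8, 201.7]), 69.3) (70, array([ 498.7, -128. ]), array([119.7, 160.1]), 69.3)
px 72 174  (16, array([ 379.5, -262.9]), array([100.5,  98. ]), 67.2) (70, array([ 380.1, -226. ]), array([79.8, 77.8]), 67.2)
px 515 94 EDGE (16, array([447.1,  73.8]), array([ 70.8, 131.2]), 79.2) (70, array([433.8,  41.2]), array([ 56.2, 104.1]), 79.2)
[1.79989582e+02 4.87082602e-02 1.59240295e+02] 13.233799258519955 [-2.175e-01  2.204e-01  2.000e-04]
```

View pics/sqheld.png

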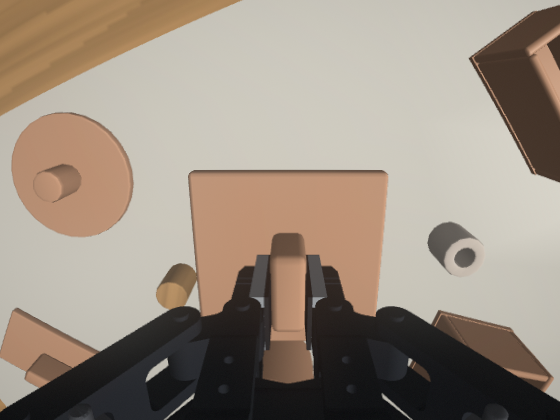

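The lid is held level and aligned (bar at px (288,285)). Carrying it to the square jar.

Call:
servo_tool([
  [-0.03,0.03,-0.01,0.03],
  [-0.1,0.1,-0.01,0.094],
  [-0.16,0.16,-0.01,0.094],
  [-0.2175,0.2205,-0.01,0.094],
  [-0.2175,0.2205,-0.01,0.094],
  [-0.2175,0.2205,0,0.094],
  [-0.2175,0.2205,0,0.094],
  [-0.2175,0.2205,0,0.094],
])

```text
clock: 8.82
position: [663.0, -14.7, 306.6]
tool_rot: [-180.0, -0.0, 142.3]
ft_force: [-0.5, 0.6, -1.4]
grip_width: 13.0
finger_force: 39.4
```

```bash
python3 look.py sqplace; python3 -c "
from h import *
s=get_state();print(s['tool_rot'],s['position'],s['grip_width'],toolmove(s,(663.5,-14.1,256.7)))"
```

```text
8.875 [663.1 -14.7 307. ]
px 67 286 EDGE (16, array([ 602.8, -224.8]), array([109.9, 170.6]), 12.3) (70, array([ 603. , -171.5]), array([ 87.1, 135.2]), 12.3)
px 288 242  (16, array([698.3, -41. ]), array([148.6, 170.5]), 52.4) (70, array([678.7, -25.9]), array([117.8, 135.1]), 52.4)
px 520 12 EDGE (16, array([655.8, 197.3]), array([61.3, 16.6]), 57.5) (70, array([645. , 162.9]), array([48.6, 13.2]), 57.5)
[1.79977670e+02 2.62348167e-02 1.42269923e+02] [663.06179005 -14.68629291 306.99691946] 13.570582180692224 [0.     0.0009 0.0671]
```

View pics/sqplace.png

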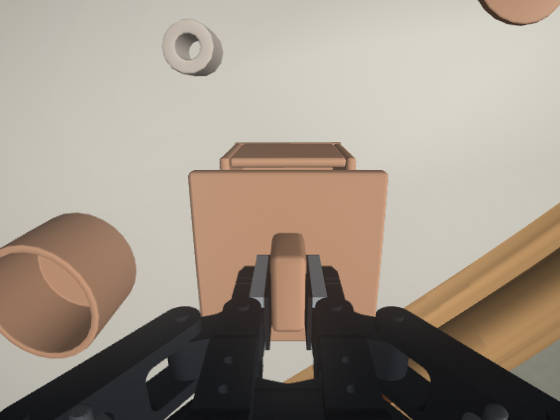

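The jar rim (px 222–354, row 160) is parallel to the lid and centred under it. Lowering.

Call:
servo_tool([
  [0,0.001,0.03,0],
  [0,0.001,0.05,0],
  [0,0.001,0.06,0],
  [0,0.001,0.064,0],
  [0,0.001,0.066,0],
  [0,0.001,0.067,0],
  [0,0.001,0.0675,0],
  [0,0.001,0.0675,0],
])

```text
clock: 9.88
position: [664.2, -13.5, 256.7]
tool_rot: [180.0, 0.1, 142.3]
ft_force: [-1.2, -0.5, 3.9]
grip_width: 13.3
finger_force: 39.9
```

Call:
servo_tool([
  [0,0,0,0],
  [0,0,0,0],
  [0,0,0,0],
  [0,0,0,0],
], fingers=-0.2)

```text
clock: 10.38
position: [664.1, -13.5, 255.7]
tool_rot: [180.0, -0.0, 142.3]
ft_force: [0.0, 0.5, 0.2]
grip_width: 50.9
finger_force: 0.0
```

Call:
servo_tool([
  [0,0,-0.02,0],
  [0,0,-0.08,0],
  [0,0,-0.13,0],
  [0,0,-0.13,0],
  [0,0,-0.13,0],
])

```text
clock: 11.0
position: [663.9, -13.5, 353.3]
tool_rot: [180.0, -0.0, 142.3]
ft_force: [-0.4, -0.3, -0.6]
grip_width: 51.3
finger_force: 0.0
```

```bash
python3 look.py sqdone; python3 - <<'E'
from hts import *
from workcell import *
c,k=near("sqdone",(288,210)); r=cv2.minAreaRect(cast(c,k,78).astype(np.float32));print("lid at z78",r)
s=get_state();print(s['tool_rot'],s['position'],toolmove(s,(380.4,-263.2,300)))
E
```

```text
11.05 [663.9 -13.5 352.3]
px 86 256  (16, array([ 600.8, -219.2]), array([111.6, 157. ]), 10.3) (70, array([ 601.5, -174.9]), array([ 92. , 129.4]), 10.3)
px 288 196  (16, array([676.6, -21.5]), array([106.3, 111.5]), 52.3) (70, array([664. , -11.9]), array([87.6, 91.9]), 52.3)
px 485 16 EDGE (16, array([651.9, 200.4]), array([71.4, 26.2]), 56.5) (70, array([643.6, 170.9]), array([58.8, 21.6]), 56.5)
lid at z78 ((662.0857543945312, -10.496376037597656), (84.84325408935547, 88.97034454345703), 52.31906509399414)
[-1.79946394e+02 -8.65281515e-02  1.42315154e+02] [663.91565824 -13.53319562 352.33775695] [ 0.0956 -0.4945  0.0704]
```

View pics/sqdone.png

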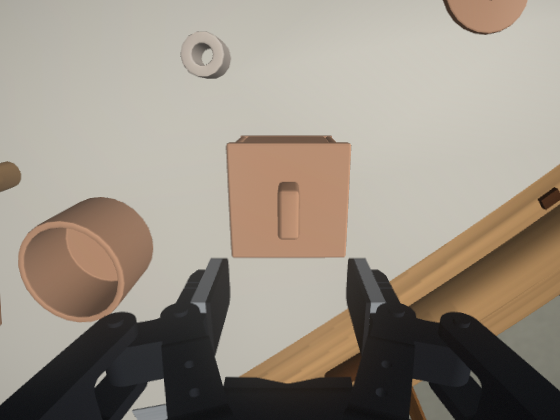

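The square lid is seated: plate px (228–350, 143–258), square to the jar. Going to the round lid.

Call:
servo_tool([
  [0.095,-0.4945,0.09,0],
  [0.095,-0.4945,0.09,0],
  [0.095,-0.4945,0.09,0],
  [0.095,-0.4945,0.09,0],
  [0.095,-0.4945,0.09,0],
  [0.095,-0.4945,0.09,0],
  [0.095,-0.4945,0.09,0],
  [0.095,-0.4945,0.09,0],
  [0.095,-0.4945,0.09,0],
  [0.095,-0.4945,0.09,0],
])

```text
clock: 12.3
position: [381.8, -262.7, 285.9]
tool_rot: [180.0, 0.0, 142.4]
ft_force: [-0.6, 0.8, 0.7]
grip_width: 51.5
finger_force: 0.0
```

```bash
python3 look.py rpre; python3 - <<'E'
from hts import *
c1,k1=near("roundjar",(82,186));c2,k2=near("rpre",(288,200))
a,b=[cv2.fitEllipse(k)[0] for k in(k1,k2)];print(a,b,tri(c1,a,c2,b),cast(c2,b,16))
E
```

```text
12.35 [ 381.7 -262.8  285.9]
px 266 377  (16, array([ 491.2, -368.4]), array([63.5, 14.2]), 38.8) (70, array([ 453.1, -334.2]), array([49.2, 11. ]), 38.8)
px 531 334 EDGE (16, array([ 609.4, -165.7]), array([139.4,  41.3]), 12.5) (70, array([ 544.7, -177.1]), array([107.9,  32. ]), 12.5)
px 282 200  (16, array([ 378.8, -264. ]), array([98.2, 97.8]), 3.7) (70, array([ 366.1, -253.3]), array([76.1, 75.8]), 3.7)
(82.14665985107422, 186.5511474609375) (282.3289489746094, 199.52993774414062) (array([ 377.96211855, -263.63018058,    9.37260977]), np.float64(0.158601882508653)) [[ 376.45994801 -262.28016991]]
```

Call:
servo_tool([
  [0.002,-0.003,0.06,0],
  [0.002,-0.003,0.1,0],
  [0.002,-0.003,0.1205,0],
  [0.002,-0.003,0.1205,0],
  [0.002,-0.003,0.1205,0],
])

```text
clock: 12.98
position: [379.0, -264.6, 196.8]
tool_rot: [180.0, 0.1, 142.3]
ft_force: [-0.3, 0.3, -0.2]
grip_width: 50.9
finger_force: 0.0
```

Call:
servo_tool([
  [0,0,0,0],
  [0,0,0,0],
  [0,0,0,0],
  [0,0,0,0],
], fingers=1)

```text
clock: 13.48
position: [378.7, -264.6, 196.6]
tool_rot: [-180.0, 0.1, 142.3]
ft_force: [-0.2, 0.2, 7.5]
grip_width: 22.3
finger_force: 39.2
```

Call:
servo_tool([
  [0,0,-0.02,0],
  [0,0,-0.06,0],
  [0,0,-0.12,0],
  [0,0,-0.15,0],
  [0,0,-0.15,0],
])

```text
clock: 14.1
position: [378.6, -264.5, 310.2]
tool_rot: [-180.0, 0.3, 142.3]
ft_force: [-0.8, 0.3, -1.8]
grip_width: 22.3
finger_force: 39.3
```

```bash
python3 look.py rheld; python3 - <<'E'
from h import *
s=get_state();print(s['tool_rot'],s['position'],s['grip_width'],toolmove(s,(604.7,-193.3,s['position'][2])))
E
```

```text
14.15 [ 378.3 -264.3  308.3]
px 287 368  (16, array([ 510.8, -365.8]), array([74.5, 34.5]), 40.3) (70, array([ 471.6, -335.5]), array([59.2, 27.5]), 40.3)
px 521 333 EDGE (16, array([ 634.3, -170.3]), array([186.1,  65.8]), 16.4) (70, array([ 569.8, -180.1]), array([147.9,  52.3]), 16.4)
px 286 250  (16, array([ 423.6, -296.4]), array([172.5, 168.8]), 14.8) (70, array([ 402.3, -280.4]), array([137.2, 134.2]), 14.8)
[1.79994441e+02 6.24787568e-02 1.42312876e+02] [ 378.31052881 -264.28240215  308.2851768 ] 22.698984554969332 [-1.810e-01  2.594e-01  2.000e-04]
```

View pics/rheld.png

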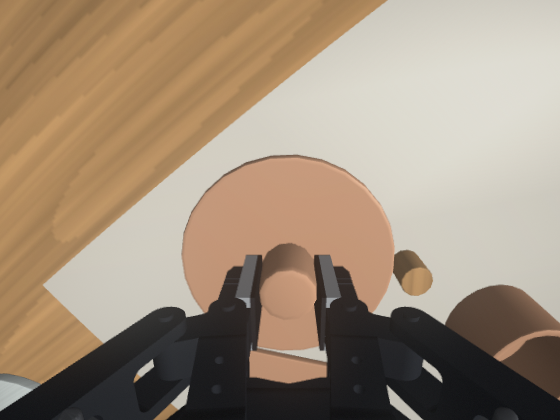

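The round lid is held level, centred at px (288,250). Carrying it to the round jar.

Call:
servo_tool([
  [-0.03,0.045,-0.01,0],
  [-0.08,0.12,-0.01,0],
  [-0.13,0.19,-0.01,0],
  [-0.17,0.24,-0.01,0],
  [-0.181,0.2594,0,0],
  [-0.181,0.2594,0,0],
  [-0.181,0.2594,0,0],
  [-0.181,0.2594,0,0],
])

```text
clock: 15.15
position: [604.0, -194.0, 308.3]
tool_rot: [180.0, 0.0, 142.3]
ft_force: [0.1, 1.0, -0.5]
grip_width: 22.9
finger_force: 39.5
```

```bash
python3 - <<'E'
from h import *
s=get_state();print(s['clock'],s['tool_rot'],s['position'],s['grip_width'],toolmove(s,(604.7,-193.3,258.6)))
E
```

```text
15.15 [1.79996225e+02 1.55464234e-02 1.42253953e+02] [ 604.01620809 -193.97310496  308.31765481] 22.9013334693333 [-0.0002  0.0013  0.0663]
```

Call:
servo_tool([
  [0,0.001,0.03,0],
  [0,0.001,0.05,0],
  [0,0.001,0.06,0],
  [0,0.001,0.064,0],
  [0,0.001,0.066,0],
  [0,0.001,0.067,0],
  [0,0.001,0.067,0],
  [0,0.001,0.067,0],
])

```text
clock: 16.15
position: [605.3, -192.8, 258.6]
tool_rot: [180.0, 0.1, 142.3]
ft_force: [-2.4, 1.3, 4.3]
grip_width: 22.5
finger_force: 39.9
```

```bash
python3 - <<'E'
from h import *
s=get_state();print(s['position'],s['ft_force'])
E
```

```text
[ 605.32715709 -192.80662047  258.61564296] [-2.4120821   1.33344997  4.28027306]
```

Call:
servo_tool([
  [0,0,0,0],
  [0,0,0,0],
  [0,0,0,0],
  [0,0,0,0],
], fingers=-0.2)

```text
clock: 16.65
position: [605.2, -192.8, 257.6]
tool_rot: [180.0, -0.0, 142.3]
ft_force: [0.5, 0.2, 0.7]
grip_width: 51.4
finger_force: 0.0
```

Call:
servo_tool([
  [0,0,-0.02,0],
  [0,0,-0.08,0],
  [0,0,-0.13,0],
  [0,0,-0.13,0],
  [0,0,-0.13,0],
])

```text
clock: 17.27
position: [605.1, -192.7, 355.2]
tool_rot: [180.0, -0.0, 142.3]
ft_force: [0.2, -0.3, -0.8]
grip_width: 51.2
finger_force: 0.0
```

```bash
python3 look.py rdone; python3 - <<'E'
from hts import *
c,k=near("rdone",(288,200)); print("lid z78",cv2.minAreaRect(cast(c,k,78).astype(np.float32)))
s=get_state();print(s['tool_rot'],s['position'],toolmove(s,(531.5,-375.3,290)))
E
```

```text
17.325 [ 605.1 -192.7  354.2]
px 527 312  (16, array([871.6, -76.1]), array([64.4, 29.1]), 90.0) (70, array([814.7, -88.4]), array([53.2, 24. ]), 90.0)
px 88 236  (16, array([ 530.9, -375.1]), array([116. ,  66.9]), 37.9) (70, array([ 533.5, -335.1]), array([95.7, 55.2]), 37.9)
px 289 199  (16, array([ 621. , -203.1]), array([122.8, 123. ]), 6.3) (70, array([ 607.8, -193.2]), array([101.3, 101.5]), 6.3)
px 499 114 EDGE (16, array([675.2,  -3.2]), array([123.8, 106.1]), 52.3) (70, array([652.6, -28.2]), array([102.1,  87.5]), 52.3)
lid z78 ((605.8821411132812, -191.7234649658203), (98.15496063232422, 98.27578735351562), 6.325713157653809)
[-1.79974206e+02 -9.55401328e-02  1.42316164e+02] [ 605.06667274 -192.72561665  354.22061879] [-0.0713 -0.2526  0.0856]
```

View pics/rdone.png

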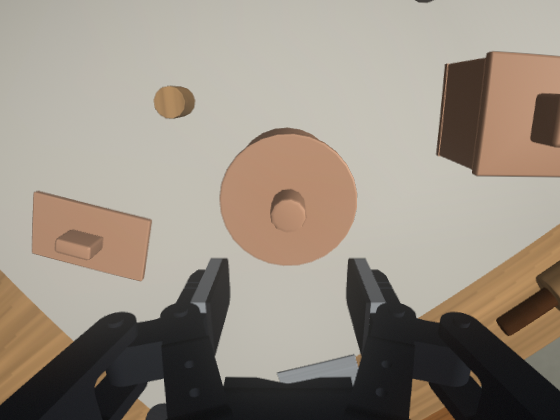

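The round lid is home on its jar (px (289,199), 1.5 mm off centre at most). Next, the oblong lid at px (88,236).

Call:
servo_tool([
  [-0.0713,-0.2526,0,0.58],
  [-0.0713,-0.2526,0,0.58],
  [-0.0713,-0.2526,0,0.58],
  [-0.0713,-0.2526,0,0.58],
  [-0.0713,-0.2526,0.05,0.58],
  [-0.0713,-0.2526,0.09,0.58],
  [-0.0713,-0.2526,0.09,0.58],
  [-0.0713,-0.2526,0.09,0.58],
  [-0.0713,-0.2526,0.09,0.58],
  [-0.0713,-0.2526,0.09,0.58],
  [-0.0713,-0.2526,0.09,0.58],
  [-0.0713,-0.2526,0.09,0.58],
  [-0.0713,-0.2526,0.09,0.58],
])

```text
clock: 18.95
position: [531.7, -375.4, 287.4]
tool_rot: [-180.0, 0.0, 38.0]
ft_force: [0.2, -0.1, 0.6]
grip_width: 51.4
finger_force: 0.0
```

```bash
python3 look.py opre; python3 - <<'E'
from hts import *
c1,k1=near("rdone",(88,236));c2,k2=near("opre",(288,200))
a,b=[cv2.minAreaRect(k)[0] for k in(k1,k2)];print(a,b,tri(c1,a,c2,b))
r=cv2.minAreaRect(cast(c2,k2,16).astype(np.float32))
s=get_state();print(s['tool_rot'],s['position'],toolmove(s,(*r[0],195.5)))
E
```

```text
19.0 [ 531.7 -375.4  287.5]
px 288 204  (16, array([ 531.5, -376.7]), array([114.4,  65. ]), 37.8) (70, array([ 545.2, -366. ]), array([88.8, 50.4]), 37.8)
px 119 13 EDGE (16, array([ 567.6, -211.1]), array([16.3, 90.4]), 34.5) (70, array([ 573.3, -237.5]), array([12.6, 70.2]), 34.5)
(88.35406494140625, 235.57568359375) (288.5, 204.0) (array([ 531.71764004, -376.08003682,   12.23753967]), np.float64(4.120909113584646))
[-1.79984583e+02 -6.05432989e-04  3.79793396e+01] [ 531.70588975 -375.38742712  287.51206981] [-0.0014  0.0013  0.1227]
```

Well aligned; pick it up.

Call:
servo_tool([
  [-0.001,0.001,0.06,0],
  [-0.001,0.001,0.1,0],
  [-0.001,0.001,0.122,0],
  [-0.001,0.001,0.122,0],
  [-0.001,0.001,0.122,0],
])

```text
clock: 19.62
position: [532.0, -376.8, 198.0]
tool_rot: [179.8, -0.0, 37.9]
ft_force: [0.2, -0.5, 0.2]
grip_width: 51.4
finger_force: 0.0
```

Call:
servo_tool([
  [0,0,0,0],
  [0,0,0,0],
  [0,0,0,0],
  [0,0,0,0],
  [0,0,0,0],
], fingers=1)

```text
clock: 20.25
position: [531.8, -376.5, 197.1]
tool_rot: [179.9, -0.0, 37.9]
ft_force: [-0.5, 1.7, 5.0]
grip_width: 13.0
finger_force: 42.9
```

Call:
servo_tool([
  [0,0,-0.02,0],
  [0,0,-0.06,0],
  [0,0,-0.12,0],
  [0,0,-0.18,0],
  [0,0,-0.2,0],
  [0,0,-0.2,0],
])

```text
clock: 21.0
position: [531.6, -376.4, 346.2]
tool_rot: [180.0, -0.0, 37.9]
ft_force: [0.0, 0.7, -2.1]
grip_width: 13.1
finger_force: 42.0
```

```bash
python3 look.py oheld; python3 - <<'E'
from h import *
s=get_state();print(s['tool_rot'],s['position'],s['grip_width'],toolmove(s,(448.9,95.9,s['position'][2])))
E
```

```text
21.05 [ 531.5 -376.4  344.4]
px 287 255  (16, array([ 471. , -424.2]), array([228.6, 129.4]), 37.9) (70, array([ 492.9, -407.2]), array([187.5, 106.1]), 37.9)
px 144 18 EDGE (16, array([ 570.2, -202.9]), array([ 28.4, 115.7]), 35.0) (70, array([ 574.3, -225.7]), array([23.3, 94.9]), 35.0)
[-1.79870330e+02  2.75532196e-02  3.79156241e+01] [ 531.49453642 -376.36752309  344.37944291] 13.167518134814626 [ 0.3001 -0.5644  0.0011]
```

View pics/oheld.png

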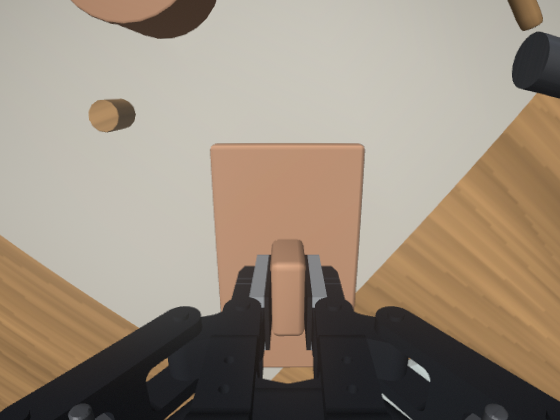

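The oblong lid is held level, plate px (212–363, from row 143). Carrying it to its jar, turning 21°.

Call:
servo_tool([
  [0.015,-0.028,0,0.01],
  [0.05,-0.095,0,0.03],
  [0.085,-0.16,0,0.06],
  [0.12,-0.225,0,0.09],
  [0.155,-0.29,0,0.118],
  [0.19,-0.357,0,0.118],
  [0.225,-0.423,0,0.118],
  [0.255,-0.48,0,0.118],
  [0.28,-0.525,0,0.118],
  [0.295,-0.555,0,0.118],
  [0.3,-0.5644,0.03,0.118],
  [0.3,-0.5644,0.045,0.118],
  [0.3,-0.5644,0.045,0.118],
  [0.3,-0.5644,0.045,0.118],
])

```text
clock: 22.8
position: [449.2, 95.3, 312.7]
tool_rot: [180.0, -0.0, 16.6]
ft_force: [1.0, 0.2, -1.7]
grip_width: 13.2
finger_force: 41.9
```

```bash
python3 look.py oplace; python3 - <<'E'
from h import *
s=get_state();print(s['tool_rot'],s['position'],s['grip_width'],toolmove(s,(448.9,95.9,259.1)))
E
```

```text
22.85 [449.2  95.3 313. ]
px 37 224 EDGE (16, array([361.7, 290. ]), array([115.5,  67.6]), 1.4) (70, array([394.5, 254.9]), array([92.1, 53.9]), 1.4)
px 287 246  (16, array([398.5,  80.4]), array([216.8, 114.7]), 16.5) (70, array([423.8,  87.8]), array([172.9,  91.4]), 16.5)
px 516 21 EDGE (16, array([623.6, -24.7]), array([29.1, 68.3]), 21.8) (70, array([603.2,   4. ]), array([23.2, 54.5]), 21.8)
[ 1.79993451e+02 -5.10257542e-02  1.66274868e+01] [449.24151709  95.33588155 312.99055954] 13.192226666310125 [-0.0003 -0.0009  0.0719]
```

View pics/oplace.png

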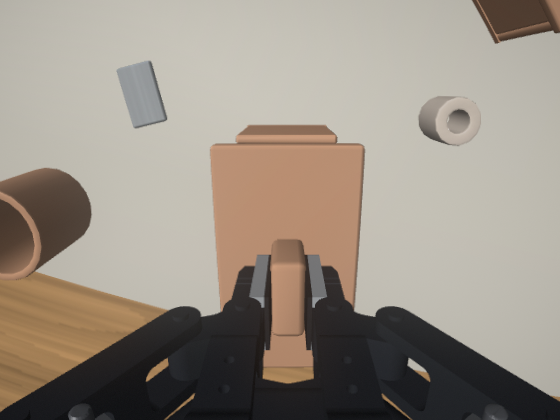

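The jar rim (px 238–336, row 135) is centred and parallel under the lid. Lowering, releasing, then lifting to look.

Call:
servo_tool([
  [0,-0.001,0.03,0],
  [0,-0.001,0.055,0],
  [0,-0.001,0.065,0],
  [0,-0.001,0.069,0],
  [0,-0.001,0.071,0],
  [0,-0.001,0.072,0],
  [0,-0.001,0.0725,0],
  [0,-0.001,0.0725,0],
])

```text
clock: 23.85
position: [449.0, 96.6, 259.1]
tool_rot: [180.0, -0.1, 16.7]
ft_force: [-3.2, 0.1, 5.6]
grip_width: 13.4
finger_force: 42.9
```

Call:
servo_tool([
  [0,0,0,0],
  [0,0,0,0],
  [0,0,0,0],
  [0,0,0,0],
], fingers=-0.2)

```text
clock: 24.35
position: [448.8, 96.5, 258.0]
tool_rot: [-180.0, 0.0, 16.7]
ft_force: [-0.0, 0.9, -0.6]
grip_width: 51.2
finger_force: 0.0
```

Call:
servo_tool([
  [0,0,-0.02,0],
  [0,0,-0.08,0],
  [0,0,-0.13,0],
  [0,0,-0.13,0],
  [0,0,-0.13,0],
])

```text
clock: 24.98
position: [448.6, 96.5, 355.4]
tool_rot: [-180.0, 0.0, 16.7]
ft_force: [-0.9, 0.0, 0.3]
grip_width: 51.2
finger_force: 0.0
```

```bash
python3 look.py odone; python3 - <<'E'
from hts import *
c,k=near("odone",(288,200)); print("lid z78",cv2.minAreaRect(cast(c,k,78).astype(np.float32)))
s=get_state();print(s['tool_rot'],s['position'],toolmove(s,(631.1,215.8,285)))
E
```

```text
25.025 [448.5  96.5 354.7]
px 53 208 EDGE (16, array([361.3, 303. ]), array([ 81.8, 119.4]), 31.4) (70, array([389.5, 270.7]), array([67.5, 98.5]), 31.4)
px 288 198  (16, array([431.8,  91.1]), array([146. ,  81.4]), 16.7) (70, array([447.6,  95.8]), array([120.5,  67.2]), 16.7)
px 502 24 EDGE (16, array([633., -35.]), array([ 37.5, 103.5]), 21.4) (70, array([613.7,  -8.2]), array([31. , 85.4]), 21.4)
lid z78 ((449.9877014160156, 96.52384948730469), (116.67720794677734, 65.07939147949219), 16.69208526611328)
[-1.79981125e+02  9.08143306e-02  1.66737179e+01] [448.54343709  96.45818065 354.72102079] [ 0.279  -0.0826  0.0925]
```

View pics/odone.png

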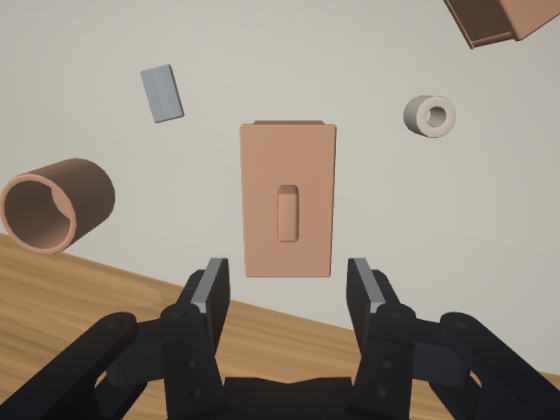

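The oblong lid is seated (px (288,198), 116×65 mm at 16.7°). Now the small lid.

Call:
servo_tool([
  [0.279,-0.0826,0,0],
  [0.279,-0.0826,0,0],
  [0.279,-0.0826,0,0],
  [0.279,-0.0826,0.05,0],
  [0.279,-0.0826,0.09,0],
  [0.279,-0.0826,0.09,0],
  [0.279,-0.0826,0.09,0],
  [0.279,-0.0826,0.09,0],
])

```text
clock: 26.02
position: [631.5, 215.7, 290.5]
tool_rot: [-180.0, -0.2, 16.7]
ft_force: [0.9, -0.2, 0.3]
grip_width: 51.4
finger_force: 0.0
```

```bash
python3 look.py spre; python3 - <<'E'
from hts import *
c1,k1=near("smalljar",(520,180));c2,k2=near("spre",(288,200))
a,b=[cv2.minAreaRect(k)[0] for k in(k1,k2)];print(a,b,tri(c1,a,c2,b))
r=cv2.minAreaRect(cast(c2,k2,16).astype(np.float32))
s=get_state();print(r,s['tool_rot'],s['position'],toolmove(s,(*r[0],196)))
# small jar rim: the point farthest from the odone camera
c1,k1=near("smalljar",(288,112));c2,k2=near("odone",(53,208))
d=np.array([381,284])-c2["eye"][:2];d/=np.hypot(*d)
p,q=[k[(cast(c,k,70)@d).argmax()] for c,k in((c1,k1),(c2,k2))];print("small jar rim",p,q,tri(c1,p,c2,q))
E
```

```text
26.075 [631.5 215.8 290.3]
px 144 406 EDGE (16, array([411.3, 288.6]), array([33.6, 48.1]), 21.1) (70, array([476.4, 277.3]), array([26.2, 37.5]), 21.1)
px 532 258 EDGE (16, array([639.3,  12.5]), array([109.9,  45.5]), 31.6) (70, array([654. ,  62.2]), array([85.6, 35.5]), 31.6)
px 288 204  (16, array([633.6, 215.3]), array([73.7, 72.5]), 16.7) (70, array([649.5, 220.2]), array([57.4, 56.4]), 16.7)
(520.5, 180.0) (288.5, 203.5) (array([633.53636124, 215.3268102 ,  10.76517713]), np.float64(0.013501041117628263))
((633.5693359375, 215.30203247070312), (73.72146606445312, 72.45996856689453), 16.6839656829834) [-179.99988489   -0.18591077   16.66709192] [631.4943095  215.76621132 290.30619784] [0.0021 0.0014 0.1257]
small jar rim [260  82] [  6 230] (array([359.07191271, 309.58676457,  69.6016678 ]), np.float64(1.7300132314470595))
```

Call:
servo_tool([
  [0.0015,0.001,0.06,0],
  [0.0015,0.001,0.1,0],
  [0.0015,0.001,0.1255,0],
  [0.0015,0.001,0.1255,0],
  [0.0015,0.001,0.1255,0],
])

```text
clock: 26.7
position: [633.3, 215.6, 196.1]
tool_rot: [-180.0, -0.2, 16.7]
ft_force: [0.8, 0.1, 1.0]
grip_width: 51.1
finger_force: 0.0
```

Call:
servo_tool([
  [0,0,0,0],
  [0,0,0,0],
  [0,0,0,0],
  [0,0,0,0],
], fingers=1)

```text
clock: 27.2
position: [633.2, 215.5, 195.6]
tool_rot: [180.0, -0.1, 16.7]
ft_force: [-0.1, -1.2, 5.8]
grip_width: 22.8
finger_force: 39.6
```

Call:
servo_tool([
  [0,0,-0.02,0],
  [0,0,-0.06,0],
  [0,0,-0.12,0],
  [0,0,-0.18,0],
  [0,0,-0.2,0],
  [0,0,-0.2,0],
])

```text
clock: 27.95
position: [632.7, 215.5, 344.3]
tool_rot: [-180.0, -0.1, 16.7]
ft_force: [-0.5, 0.1, -1.9]
grip_width: 22.5
finger_force: 39.3
```

```bash
python3 look.py sheld; python3 - <<'E'
from h import *
s=get_state();print(s['tool_rot'],s['position'],s['grip_width'],toolmove(s,(381.1,284.3,s['position'][2])))
E
```

```text
28.0 [632.6 215.5 342.2]
px 289 261  (16, array([563.1, 194.5]), array([142.4, 142.5]), 61.7) (70, array([589.1, 202.2]), array([116.6, 116.6]), 61.7)
px 516 242 EDGE (16, array([644.7, -38.1]), array([158.3,  86.3]), 52.2) (70, array([655.9,  11.8]), array([129.6,  70.7]), 52.2)
[-1.79992412e+02  1.24486258e-01  1.66781750e+01] [632.5963876  215.46626525 342.23564819] 22.559108909878994 [-0.2949 -0.1842  0.0007]
```

Call:
servo_tool([
  [-0.03,-0.019,0,0],
  [-0.09,-0.056,0,0],
  [-0.15,-0.094,0,0],
  [-0.21,-0.131,0,0],
  [-0.26,-0.162,0,0],
  [-0.2949,-0.1842,0.02,0],
  [-0.2949,-0.1842,0.045,0],
  [-0.2949,-0.1842,0.045,0],
  [-0.2949,-0.1842,0.045,0],
  [-0.2949,-0.1842,0.045,0],
])

```text
clock: 29.25
position: [381.6, 284.3, 310.6]
tool_rot: [-180.0, -0.0, 16.6]
ft_force: [-0.7, -1.3, -0.4]
grip_width: 22.7
finger_force: 39.3
```

```bash
python3 look.py splace; python3 - <<'E'
from h import *
s=get_state();print(s['tool_rot'],s['position'],s['grip_width'],toolmove(s,(381.1,284.3,257.6)))
E
```

```text
29.3 [381.6 284.3 310.6]
px 290 251  (16, array([334.8, 270.1]), array([137. , 138.2]), 62.1) (70, array([359.5, 277.4]), array([109., 110.]), 62.1)
px 522 203 EDGE (16, array([424.6,  97.6]), array([165.1,  68.8]), 30.2) (70, array([430.9, 140.2]), array([131.4,  54.7]), 30.2)
[-1.79986533e+02 -3.59327382e-02  1.66458959e+01] [381.57204882 284.26810919 310.59363212] 22.64816749670801 [-0.0006 -0.0002  0.0707]
```

View pics/splace.png

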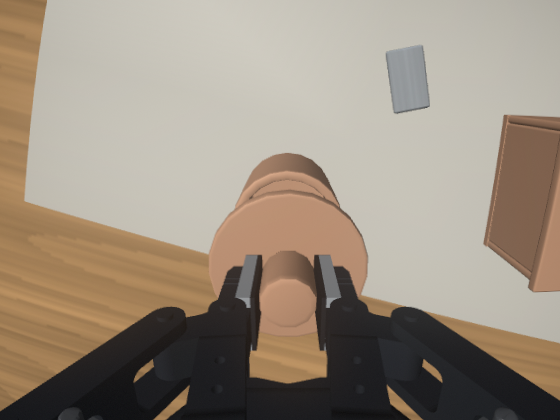

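The small lid (px (288,262)) is centred over the jar, whose rim edge is at row 178. Lowering.

Call:
servo_tool([
  [-0.0005,0,0.03,0],
  [-0.0005,0,0.055,0],
  [-0.0005,0,0.064,0],
  [-0.0005,0,0.068,0],
  [-0.0005,0,0.07,0],
  [-0.0005,0,0.071,0],
  [-0.0005,0,0.0715,0],
  [-0.0005,0,0.0715,0],
])

```text
clock: 30.3
position: [381.0, 284.3, 257.5]
tool_rot: [-180.0, -0.1, 16.7]
ft_force: [-2.2, -1.4, 5.7]
grip_width: 22.5
finger_force: 39.9
```

Call:
servo_tool([
  [0,0,0,0],
  [0,0,0,0],
  [0,0,0,0],
  [0,0,0,0],
], fingers=-0.2)

```text
clock: 30.8
position: [380.8, 284.2, 256.5]
tool_rot: [-180.0, 0.0, 16.7]
ft_force: [-0.9, 0.1, 0.0]
grip_width: 51.5
finger_force: 0.0
```

Call:
servo_tool([
  [0,0,-0.02,0],
  [0,0,-0.08,0],
  [0,0,-0.13,0],
  [0,0,-0.13,0],
  [0,0,-0.13,0],
  [0,0,-0.13,0],
])

```text
clock: 31.55
position: [380.7, 284.1, 352.9]
tool_rot: [180.0, 0.1, 16.7]
ft_force: [0.5, -0.2, 1.1]
grip_width: 51.4
finger_force: 0.0
```

```bash
python3 look.py sdone; python3 - <<'E'
from hts import *
c,k=near("sdone",(288,200)); print("lid z78",cv2.minAreaRect(cast(c,k,78).astype(np.float32)))
im=get_image("side"); cv2.imwrite("pics/side1.png",im[:,:,::-1])
E
```

```text
31.6 [380.7 284.2 352.9]
px 287 201  (16, array([364. , 278.7]), array([93.6, 94.3]), 62.5) (70, array([380. , 283.5]), array([77.1, 77.6]), 62.5)
px 510 186 EDGE (16, array([438.2,  73.6]), array([144. , 111.4]), 16.7) (70, array([441.1, 114.6]), array([118.6,  91.8]), 16.7)
lid z78 ((382.3524169921875, 284.1898193359375), (74.67842102050781, 75.18060302734375), 62.50596237182617)
```

View pics/side1.png

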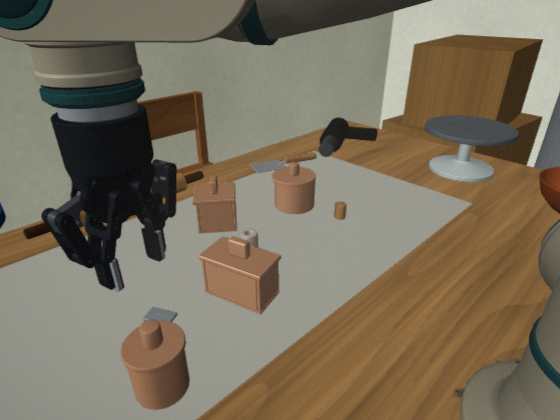

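The side view shows all four lids seated level on their jars: small (157,350), oblong (240,262), square (215,200) and round (294,180). The gripper is clear of everything. Handing in.

```bash
python3 -c "
from workcell import *
print(hand_in())"
```

```text
the job is handed in; nothing more can be done
None
```

All four lids are seated level on their own jars, each centred within about 2 mm and the square and oblong ones in line with their jars; the job was handed in at about 32 s.

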